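Set a lens light box's click timer by fingertip and start it

TASK

Set the exposure on the lens light box: with your fingertip, push its black pointer knob round clockwise by exactly four clicks from where it stands, turning it lightly and without gripping it, and only then press the green start button right down and let it come back up. Leave the dish, cup, bottle and tray where they are.

Things in the scene. Friction and masses are not known exactly. Their poses are not given: they have to be found in the camera images.
- lightbox: stainless lens light box, fixed, 260 (x, depth) x 380 (y, width) x 100 mm high, front facing its own -x. Origin: centre of the underside, z up. On its flat deck, 100 mm up: left (+y) half a flush opal window 160 x 170 mm; right (-y) half a dark control panel with the timer dial (axis at x -35, y -105 mm) and 110 mm behind it the start button (x +75, y -105 mm)
- dial (a joint): timer dial, vertical axis, rad, growing clockwise seen from above. Nine click stops 30 degrees apart (0, 0.5236 ... 4.189); it starts at rest in one of the first four. Let go before half way (15 degrees) it springs back to its stop; past half way it snaps on to the next stop by itself in 0.1 to 0.3 s and the push drops to nothing. It takes up to 0.07 N m, about 3 N near the bar's end
- dial_center (a point): point on the dial's axis on top of its pointer bar, 132 mm above the bench. The bar is upright and straight through the axis, 68 mm long, 14 mm thick, flat-sided, and stands 24 mm proud of a round black skirt (72 mm diameter, top 8 mm above the deck). White ticks lie flush around the skirt, one per click, longer clockwise. Nothing else stands within 55 mm of the axis
- dial_pointer (a point): point on top of the pointer bar 30 mm from the axis, on the half with the white line, 132 mm above the bench; from dial_center to here is the way the pointer points. In the light box's frame it points 120 degrees anticlockwise from +x at dial value 0, and 30 degrees less for each click
- start (a joint): green round push button of the timer, 30 mm diameter, pressed straight down; value 0 up, 0.006 m fully down; a spring brings it back, about 5 N at the bottom; it counts as pressed beyond 0.0045
- start_top (a point): centre of the top of the start button
- dish: clear glass lens dish, 64 mm diameter, 16 mm high, loose on the opal window; origin under its centre
- cup: small white plastic lens cup, 36 mm diameter, 28 mm high, loose on the deck in front of the window; origin under its centre
- bottle: amber dropper bottle, 30 mm diameter, 70 mm high, loose on the deck in front of the window; origin under its centre
- tray: blue open plastic tray, 160 x 120 x 60 mm, loose on the bench to the left of the light box; origin under its centre

How it is judged (in metres and radians):
On the way, in this order (a step that is already met when the one before it is completed fails the run):
1. the dial rests four clicks clockwise of where it started (distance of dial_pointer from where it was at the start of the episode between 0.0494 and 0.0542 m and value of joint dial below 3.927 rad and velocity of joint dial between -0.1 and 0.1 rad/s), for 0.3 s.
2. the start button is pressed down (4.5 of its 6 mm) (distance of dial_pointer from where it was at the start of the episode between 0.0494 and 0.0542 m and value of joint dial below 3.927 rad and value of joint start above 0.0045 m), for 0.05 s.
At the end, for the whole second after the job is handed in: the dial rests four clicks (within 0.3 of a click) clockwise of its start, the start button has been pressed after that and is up again, and dish, cup, bottle and tray are within 12 mm of where they stood (distance of dial_pointer from where it was at the start of the episode between 0.0494 and 0.0542 m and value of joint dial below 3.927 rad and value of joint start below 0.0015 m and velocity of joint dial below 0.05 rad/s and distance of each of dish, cup, bottle, tray from where it was at the start of the episode below 0.012 m); the robot touches nothing.
It fails at once if the start button pressed before the dial stands four clicks on (value of joint start above 0.0045 m and distance of dial_pointer from where it was at the start of the episode below 0.0485 m).
It fails at once if the dial gripped or forced: more than 18 N between the fingers and the dial (contact force between the fingers and dial above 18 N).
It fails at once if a bystander pushed or carried more than 25 mm (distance of any of dish, cup, bottle, tray from where it was at the start of the episode above 0.025 m).
It fails at once if a bystander lifted (height (world z) of any of dish, cup, bottle above 0.112 m or height (world z) of tray above 0.012 m).
It also fails if it takes over 51 s, if anything falls off the work surface, if the arm or the gripper's body presses on something with over 40 N, if the wrist force passes 120 N, or if a joint passes its speed limit or range.

ROBOT

A 6-joint arm with a two-finger parallel gripper is mounted at the origin on the work surface. World frame = base frame: x ahead of the robot, y to its left, z up, the work surface at z = 0. Lengths are in mm, angles in rad, forces in N, time in s.
With the tool pointing down it reaches from about 275 to 1000 mm from the base axis. Payload 8.4 kg.
Tool frame: the origin (TCP) lies between the finger pads; the fingertips stand 22 mm ahead of it and the grasp point (between the pads) lies 3 mm ahead of it (r.nose_length is the z of the fingertips in the tool frame, in mm); z points along the fingers, y is the line along which they close (so a half turn about z gives the same grasp; the last joint's range is limited). The gripper opens to 85 mm and grips with 20 to 120 N. Pads are 22 mm wide; open, the fingers measure 114 mm over their backs; the gripper's body (76 mm by 85 mm) begins 54 mm behind the grasp point. The pads swing forward as they close: fully open they stand 13 mm farther back than shut.
Start: joints at [-1.238, 0.353, 1.633, -0, 1.155, -0.002], TCP at [205.361, -590.301, 253.281] pointing down, gripper open.
Joint ranges: [-2.63, 2.63], [-0.92, 2.1], [0.06, 2.66], [-1.3, 4.44], [0, 2.69], [-3.02, 3.02]. Speed limits (rad/s): [2.22, 2.22, 2.79, 3.14, 3.14, 3.14].

INTERFACE

Orientations are given as [roll, pitch, yaw] about the fixed x, y, z axes, in that order (R = Rz(yaw) Ry(pitch) Rx(roll)).
In Python, from rig import r, optics, status gives the robot as it stands (r), with the cameras (optics) and the readings (status).
- The arm moves only by the shell command python3 steer.py [FORCE], which reads ROWS from standard input. ROWS is a JSON list of rows, 1 to 5 of them, each of 7 numbers: a rotation vector rx, ry, rz in rad, then dx, dy, dz in mm, then the opening from 0.0 (shut) to 1.0 (fully open); each row shifts and turns the commanded pose from where the row before left it, along the tool's axes as they then stand; what a row does not reach is not made up. A row lasts 1/12 s, in which the tool goes at most 41.7 mm and 0.125 rad, less where a joint would pass 70% of its speed; a pose out of reach is approached as far as the arm can. The fingers move at their own pace and stop on an object; FORCE is the grip in N (left out, the last holds). Time passes only in rows, so rows that do not move let the fingers close. It prints the time, the measured TCP pose, the force, the opening and the grip force at its end. Input that does not fit is refused with a message, and nothing moves.
- status.sense(): the state, without advancing time (a new reading comes with each control period).
- optics.grab_frame(name): name is "scene" or "top" or "wrist"; returns the picture (420x560x3 uint8, red, green, blue); there is no depth.
- optics.camera_params(name): a dict with "fx", "fy", "cx", "cy" (pixels), "rvec" (rotation vector, rad) and "tvec" (3), from world to camera coordinates, as OpenCV has them. Camera axes: x right, y down, z forward; pixel columns grow to the right and rows downward; lengths in mm; the calibration is good to about 2 mm. A picture is of the moment at which its call begins: read the wrist's pose just before it. camera_params takes no time and is no camera call; for the wrist camera it gives the pose at the moment of the call.
- r.sign_off(): hands the job in; it is judged then, once.
The state is a dict: "clock": time; "qpos": joint angles; "qvel": joint speeds; "joint_efforts": joint torques, N m; "eef_pos": TCP position; "tcp_rot": TCP orientation; "contact_force": force on the tool from outside, world axes, zero at the start; "wrist_torque": the same for the moment, N m; "opening": opening from 0.0 (shut) to 1.0 (fully open); "grasp_force": force on a finger pad.
Only numpy, scipy, OpenCV 4.12 (cv2) and the standard library are available. Lean on these libraries where they do the work, as an engineer would, in place of code of your own. Each camera call takes 0.05 s, during which the arm holds its last target. There are 200 camera calls.

## Working session

There is one attempt and no reset: what is moved stays moved. The work goes in short steps, Python scripts to look and compute and a shell command to move; the robot and the scene stay as the last step left them, time stands still between calls to the robot, and variables do not carry over. Pictures are saved under pics/ and viewed, at most 10 in all, crops included, and the job is handed in when it is done.

```bash
ls; mkdir -p pics
python3 - <<'E'
from rig import r, optics, status
import cv2
for n in("scene","top"):
    f=optics.grab_frame(n); cv2.imwrite(f"pics/{n}0.png",f[:,:,::-1]); print(optics.camera_params(n))
s=status.sense(); print(s)
E
```

```text
pics
rig.py
steer.py
{'fx': 485.0000662785186, 'fy': 485.0000662785186, 'cx': 276.3513055168747, 'cy': 197.73908620807006, 'rvec': array([ 1.30814764,  2.45502129, -0.72606345]), 'tvec': array([ 212.08506701, -411.05776052, 1436.17244708])}
{'fx': 419.7661601647412, 'fy': 419.7661601647412, 'cx': 281.4132894182876, 'cy': 208.55143930131328, 'rvec': array([ 2.15368428, -2.05014897,  0.23870423]), 'tvec': array([ 80.42501661, 599.80315079, 699.29388332])}
{'clock': 0.1, 'qpos': array([-1.23837859e+00,  3.53591475e-01,  1.63408663e+00, -1.47792151e-05,
        1.15519210e+00, -2.37730001e-03]), 'qvel': array([ 0.00036898, -0.00155444, -0.00191043, -0.00027135,  0.00019916,
       -0.00100002]), 'joint_efforts': array([ 1.69874288e-04, -6.06356621e+01, -3.42820466e+01,  4.24077029e-05,
        4.14559938e-03, -1.16718650e-05]), 'eef_pos': array([ 205.23412381, -589.90448027,  252.61737757]), 'tcp_rot': array([-3.14031507e+00,  1.04762982e-05,  3.34801016e-01]), 'contact_force': array([-0.24370371, -0.77091308, -0.39035626]), 'wrist_torque': array([0.00058778, 0.05224771, 0.00347807]), 'grasp_force': 0.0, 'opening': 0.9995554852576874}
```

View pics/top0.png

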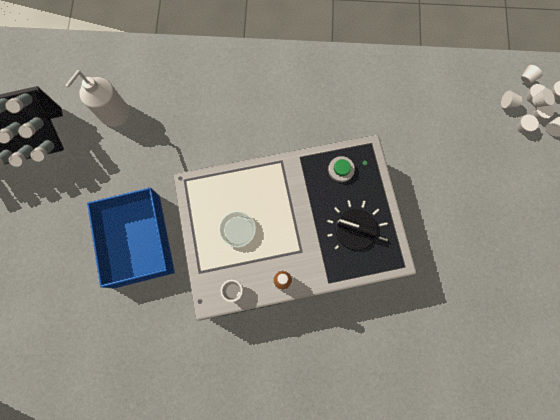

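View pics/scene0.png

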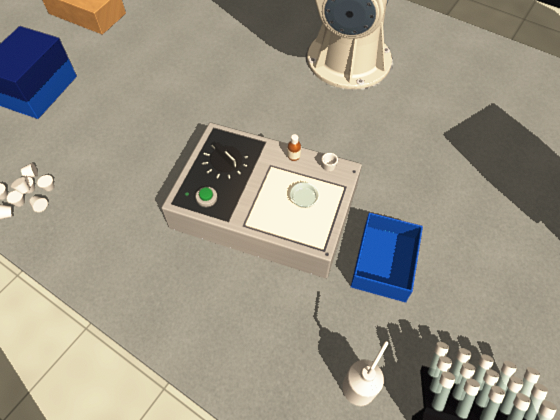

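Run:
```python
import cv2
f=cv2.imread("pics/top0.png")
cv2.imwrite("pics/dial.png",cv2.resize(f[150:275,295:420],None,fx=4.8,fy=4.8,interpolation=cv2.INTER_CUBIC))
cv2.imwrite("pics/box.png",cv2.resize(f[125:330,165:425],None,fx=2.9,fy=2.9,interpolation=cv2.INTER_CUBIC))
```

```text
(no output)
```

View pics/dial.png

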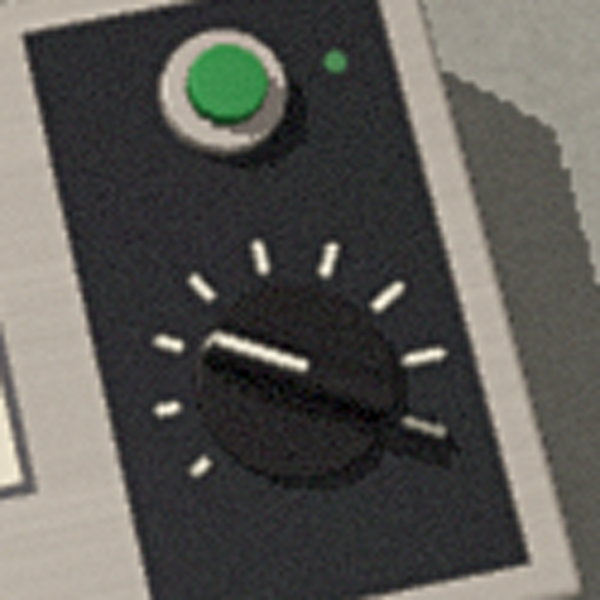

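View pics/box.png

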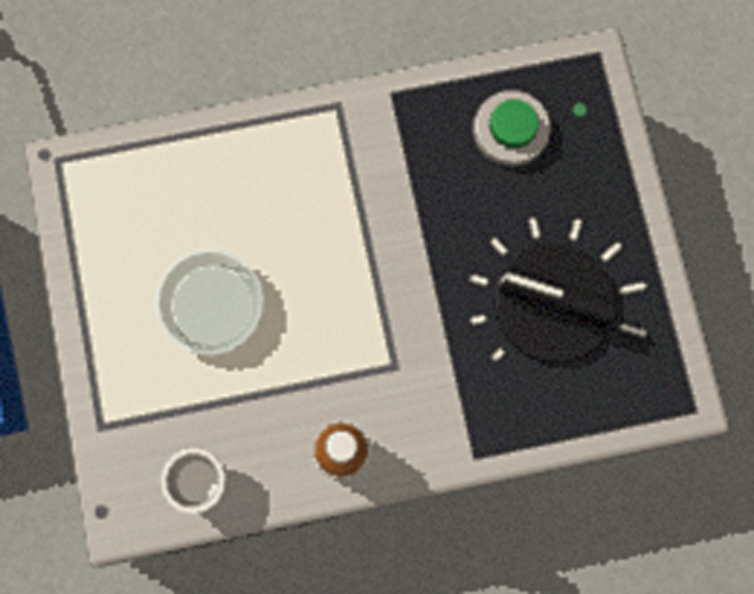

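```bash
cat > h.py <<'E'
import numpy as np, cv2
from scipy.optimize import least_squares
from rig import r, optics, status
def ray(cam,uv,z):
    c=cam; R,_=cv2.Rodrigues(c["rvec"]); C=-R.T@c["tvec"]
    uv=np.atleast_2d(uv).astype(float)
    d=np.c_[(uv[:,0]-c["cx"])/c["fx"],(uv[:,1]-c["cy"])/c["fy"],np.ones(len(uv))]@R
    return C+d*((z-C[2])/d[:,2])[:,None]
def w(p,X): # box->world
    c,s=np.cos(p[2]),np.sin(p[2]); X=np.atleast_2d(X)
    return X[:,:2]@np.array([[c,s],[-s,c]])+p[:2]
E
python3 - <<'E'
from h import *
cam=optics.camera_params("top")
uv=np.array([(27,147),(617,30),(726,432),(95,563)])/2.9+[165-.33,125-.33]
W=ray(cam,uv,100)
B=np.array([(130,190),(130,-190),(-130,-190),(-130,190)])
f=least_squares(lambda p:(w(p,B)-W[:,:2]).ravel(),[500,0,0]); p=f.x
print("pose",p,"res",f.fun.round(1))
D=np.array([-35,-105]);S=np.array([75,-105])
print("dial",w(p,D),"start",w(p,S))
crop=lambda u:np.array(u)/4.8+[295-.4,150-.4]
# pointer line from tip to inner end, top z 132
L=ray(cam,crop([(215,340),(306,366)]),132); print("line",L)
v=(L[0]-L[1])[:2]; print("pointer box angle",np.degrees(np.arctan2(v[1],v[0])-p[2]))
T=ray(cam,crop([(200,467),(167,408),(168,344),(203,287),(261,257),(330,259),(387,296),(425,357),(425,427)]),100)[:,:2]-w(p,D)
print("ticks",(np.degrees(np.arctan2(T[:,1],T[:,0])-p[2])).round(),np.hypot(*T.T).round(1))
print("btn z110,115,120",[ray(cam,crop([(227,83)]),z).round(1) for z in(105,110,115,120)])
tc=optics.camera_params("wrist");print(tc)
E
```

```text
pose [5.63345812e+02 9.05341555e+01 2.53259428e-01] res [ 3.   3.8  3.  -2.3 -1.1 -4.6 -4.9  3.1]
dial [[555.77115888 -19.88606285]] start [[662.26225578   7.67561852]]
line [[564.94956068  12.42850735 132.        ]
 [557.36835999 -19.11284183 132.        ]]
pointer box angle 61.9742028214328
ticks [ 119.   88.   59.   28.   -1.  -30.  -59.  -89. -119.] [44.7 45.8 46.9 48.  49.  50.  49.2 49.9 49.5]
btn z110,115,120 [array([[667.8,   6. , 105. ]]), array([[666.1,   6.7, 110. ]]), array([[664.4,   7.4, 115. ]]), array([[662.6,   8.1, 120. ]])]
{'fx': 377.0767414780127, 'fy': 377.0767414780127, 'cx': 282.47091053363715, 'cy': 209.68086689554937, 'rvec': array([-2.35620803,  1.67375434,  0.25271651]), 'tvec': array([-624.00767824,  -38.69939455,  381.31686139])}
```

The dial stands at click 2: the pointer is at about 60° in the box frame and about 74.5° in the world. The button is at about (663, 8). I'm moving over the dial with the fingers shut.

```bash
cat >> h.py <<'E'
DC=np.array([555.8,-19.9])
def st():
    s=status.sense(); y=s["tcp_rot"][2]; R=cv2.Rodrigues(np.array([0,0,y]))[0]@np.diag([1,-1,-1]); return s,y,R
def rel():
    s,y,R=st(); d=R.T@np.r_[s["eef_pos"][:2]-DC,0]
    print("t",round(s["clock"],2),"pos",s["eef_pos"].round(1),"rot",np.degrees(s["tcp_rot"]).round(1),"rel dial, tool axes",d[:2].round(1),"F",s["contact_force"].round(1),"open",round(s["opening"],2))
def to(x,y):
    s,yw,R=st(); print("tool delta",(R.T@np.r_[np.array([x,y])-s["eef_pos"][:2],0]).round(1))
E
echo '[[0, 0, 0, 30, -27, 0, 0], [0, 0, 0, 30, -27, 0, 0], [0, 0, 0, 30, -27, 0, 0], [0, 0, 0, 30, -27, 0, 0], [0, 0, 0, 30, -27, 0, 0]]' | python3 steer.py 20
python3 -c "
from h import *
rel();to(531.9,13.7);print(r.nose_length)"
```

```text
clock: 0.52
eef_pos: [302.9, -411.7, 252.9]
tcp_rot: [-3.141, 0.0, 0.334]
contact_force: [0.6, 0.2, 0.4]
opening: 0.301
grasp_force: 0.0
t 0.52 pos [ 302.9 -411.7  252.9] rot [-180.     0.    19.1] rel dial, tool axes [-367.4  287.1] F [0.6 0.2 0.4] open 0.3
tool delta [ 355.8 -326.7    0. ]
22.0
```

```bash
for i in 1; do echo '[[0, 0, 0, 30, -27, 0, 0], [0, 0, 0, 30, -27, 0, 0], [0, 0, 0, 30, -27, 0, 0], [0, 0, 0, 30, -27, 0, 0], [0, 0, 0, 30, -27, 0, 0]]' | python3 steer.py >/dev/null; done
echo '[[0, 0, 0, 30, -27, 0, 0], [0, 0, 0, 30, -27, 0, 0], [0, 0, 0, 30, -27, 0, 0], [0, 0, 0, 30, -27, 0, 0], [0, 0, 0, 30, -27, 0, 0]]' | python3 steer.py >/dev/null
echo '[[0, 0, -0.125, 0, 0, 0, 0], [0, 0, -0.125, 0, 0, 0, 0], [0, 0, -0.125, 0, 0, 0, 0], [0, 0, -0.125, 0, 0, 0, 0], [0, 0, -0.125, 0, 0, 0, 0]]' | python3 steer.py >/dev/null
echo '[[0, 0, -0.125, 0, 0, 0, 0], [0, 0, -0.125, 0, 0, 0, 0], [0, 0, -0.125, 0, 0, 0, 0], [0, 0, -0.125, 0, 0, 0, 0], [0, 0, -0.125, 0, 0, 0, 0]]' | python3 steer.py >/dev/null
echo '[[0, 0, -0.125, 0, 0, 0, 0], [0, 0, -0.125, 0, 0, 0, 0], [0, 0, -0.125, 0, 0, 0, 0], [0, 0, -0.125, 0, 0, 0, 0], [0, 0, -0.125, 0, 0, 0, 0]]' | python3 steer.py >/dev/null
echo '[[0, 0, -0.125, 0, 0, 0, 0], [0, 0, -0.125, 0, 0, 0, 0], [0, 0, -0.125, 0, 0, 0, 0], [0, 0, -0.125, 0, 0, 0, 0], [0, 0, 0, 0, 0, 0, 0]]' | python3 steer.py >/dev/null
python3 -c "
from h import *
rel();to(531.9,13.7)
cv2.imwrite('pics/w1.png',optics.grab_frame('wrist')[:,:,::-1])
f=optics.grab_frame('top')[:,:,::-1];cv2.imwrite('pics/t1.png',f)"
```

```text
t 3.02 pos [497.1 -59.9 253. ] rot [-180.    -0.   155.6] rel dial, tool axes [ 37.  -60.7] F [-1.5 -0.8  0.5] open -0.0
tool delta [-1.3 81.4  0. ]
```

View pics/w1.png

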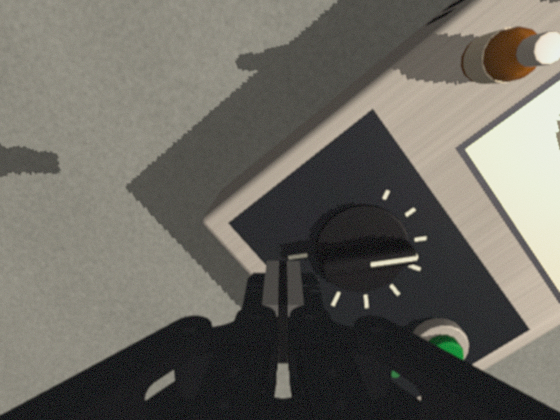

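Run:
```python
from h import *
cam=optics.camera_params("wrist"); rel()
L=ray(cam,[(371,265),(417,259)],132); v=L[1]-L[0]; print(L.round(1),np.degrees(np.arctan2(v[1],v[0])))
T=ray(cam,[(386,195),(410,212),(420,239),(414,267),(394,290),(366,301),(336,299),(298,257)],100)[:,:2]
c=least_squares(lambda p:np.hypot(*(T-p[:2]).T)-p[2],[556,-20,48]);print(c.x,c.fun.round(1)); t=T-c.x[:2]
print(np.degrees(np.arctan2(t[:,1],t[:,0])).round(1))
print("btn",ray(cam,[(448,349)],120))
cam=optics.camera_params("top")
T=ray(cam,np.array([(200,467),(167,408),(168,344),(203,287),(261,257),(330,259),(387,296),(425,357),(425,427)])/4.8+[294.6,149.6],100)[:,:2]
c=least_squares(lambda p:np.hypot(*(T-p[:2]).T)-p[2],[556,-20,48]);print(c.x,c.fun.round(1)); t=T-c.x[:2]
print(np.degrees(np.arctan2(t[:,1],t[:,0])).round(1))
```

```text
t 3.12 pos [497.2 -59.9 253.1] rot [-180.   -0.  155.] rel dial, tool axes [ 36.2 -61. ] F [ 0.   0.  -0.1] open -0.0
[[560.3 -20.1 132. ]
 [569.6  10.8 132. ]] 73.22433796947175
[560.1117318  -22.72097821  47.7889204 ] [-0.7  0.3  0.3  0.1  0.1 -0.3 -0.2  0.5]
[ 132.5  103.8   74.6   45.6   15.3  -14.3  -44.6 -106.3]
btn [[661.18424907   9.53496958 120.        ]]
[557.49625389 -21.56592969  47.72942456] [-0.7  0.1  0.3  0.2  0.   0.1 -0.9  0.1  0.6]
[ 133.5  104.2   75.9   45.7   16.2  -14.4  -44.3  -76.  -106.8]
```

```bash
sed -i 's/^DC=.*/DC=np.array([558.5,-22.])/' h.py
echo '[[0, 0, -0.08, 0, 0, 0, 0], [0, 0, -0.08, 0, 0, 0, 0], [0, 0, 0, 0, 30, 0, 0], [0, 0, 0, 0, 30, 0, 0], [0, 0, 0, 0, 0, 0, 0]]' | python3 steer.py >/dev/null
python3 -c "
from h import *
rel();to(534.6,11.6)"
```

```text
t 3.53 pos [514.5   1.1 253.4] rot [179.9   0.  164.2] rel dial, tool axes [48.6 10.2] F [ 0.1 -0.3 -0.1] open 0.0
tool delta [-16.4  15.6   0. ]
```

```bash
echo '[[0, 0, 0, -16.5, 15.5, 0, 0], [0, 0, 0, 0, 0, 35, 0], [0, 0, 0, 0, 0, 35, 0], [0, 0, 0, 0, 0, 20, 0], [0, 0, 0, 0, 0, 0, 0]]' | python3 steer.py >/dev/null
python3 -c "
from h import *
rel()"
echo '[[0, 0, 0, 0, 0, 10, 0], [0, 0, 0, 0, 0, 10, 0], [0, 0, 0, 0, 0, 6, 0], [0, 0, 0, 0, 0, 0, 0], [0, 0, 0, 0, 0, 0, 0]]' | python3 steer.py >/dev/null
python3 -c "
from h import *
rel()
cv2.imwrite('pics/w2.png',optics.grab_frame('wrist')[:,:,::-1])"
```

```text
t 3.95 pos [530.4   8.3 159.1] rot [-179.9   -0.4  164.2] rel dial, tool axes [35.2 21.5] F [-0.8 -1.  -0.7] open 0.0
t 4.37 pos [533.7   8.3 137.7] rot [180.    0.  164.4] rel dial, tool axes [32.  22.5] F [ 0.1  0.9 -0.8] open -0.0
```

View pics/w2.png

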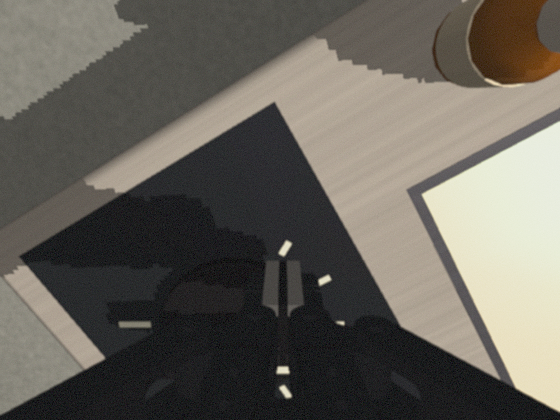

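```bash
echo '[[0, 0, 0, -4, 1, 0, 0], [0, 0, 0, -4, 1, 0, 0], [0, 0, 0, -3, 0, 0, 0], [0, 0, 0, 0, 0, 0, 0], [0, 0, 0, 0, 0, 0, 0]]' | python3 steer.py >/dev/null
python3 -c "
from h import *
rel()"
echo '[[0, 0, 0, -2, 0, 0, 0], [0, 0, 0, 0, 0, 0, 0], [0, 0, 0, -2, 0, 0, 0], [0, 0, 0, 0, 0, 0, 0]]' | python3 steer.py >/dev/null
python3 -c "
from h import *
rel()"
```

```text
t 4.83 pos [544.9   7.3 137.4] rot [180.    0.  164.4] rel dial, tool axes [21.  24.6] F [-0.2  0.6  0.4] open -0.0
t 5.17 pos [548.2   6.5 137.2] rot [ 1.800e+02 -1.000e-01  1.644e+02] rel dial, tool axes [17.6 24.7] F [-0.9  2.7  0.9] open -0.0
```

```bash
echo '[[0, 0, 0.1, -2.6, 1.6, 0, 0], [0, 0, 0.1, -2.6, 1.6, 0, 0], [0, 0, 0, 0, 0, 0, 0]]' | python3 steer.py >/dev/null
python3 -c "
from h import *
rel()"
echo '[[0, 0, 0.1, -2.6, 1.6, 0, 0], [0, 0, 0, 0, 0, 0, 0]]' | python3 steer.py >/dev/null
python3 -c "
from h import *
rel()"
echo '[[0, 0, 0.05, -1.3, 0.8, 0, 0], [0, 0, 0, 0, 0, 0, 0], [0, 0, 0, 0, 0, 0, 0], [0, 0, 0, 0, 0, 0, 0]]' | python3 steer.py >/dev/null
python3 -c "
from h import *
rel()
f=optics.grab_frame('top')[:,:,::-1]
g=optics.grab_frame('scene')[:,:,::-1]
a=cv2.resize(f[170:270,295:395],(400,400),interpolation=2);b=cv2.resize(g[120:220,170:270],(400,400),interpolation=2)
cv2.imwrite('pics/c1.png',np.hstack([a,b]))"
```

```text
t 5.42 pos [553.4   7.9 137. ] rot [-1.799e+02 -1.000e-01  1.526e+02] rel dial, tool axes [18.3 24.2] F [-5.5  2.9  3.3] open 0.0
t 5.58 pos [557.1   8.  137. ] rot [-1.80e+02 -1.00e-01  1.47e+02] rel dial, tool axes [17.5 24.4] F [-1.7  1.8 -2.1] open 0.0
t 5.92 pos [559.3   7.7 137.4] rot [180.    0.  144.5] rel dial, tool axes [16.6 24.7] F [-0.4 -0.2 -0.5] open -0.0
```

View pics/c1.png

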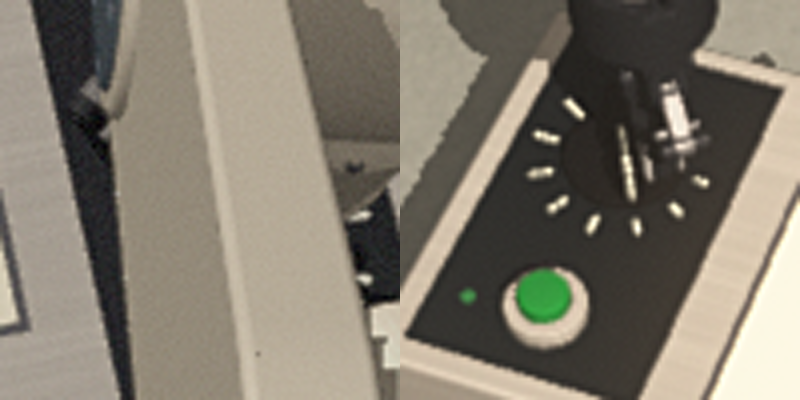

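```bash
cat >> h.py <<'E'
def ang(a,b): # scene px, inner, outer
    L=ray(optics.camera_params("scene"),[a,b],132); v=L[1]-L[0]; print(L.round(1),"world deg",np.degrees(np.arctan2(v[1],v[0])))
def track():
    # white line = bright pixels near dial top plane, within 34 mm of axis
    g=optics.grab_frame("scene"); c=optics.camera_params("scene")
    m=(g.min(2)>110); ys,xs=np.nonzero(m); P=ray(c,np.c_[xs,ys],132)[:,:2]-DC
    k=np.hypot(*P.T)<34; P=P[k]; print("n",k.sum(),"angle of centroid",np.degrees(np.arctan2(*P.mean(0)[::-1])),"r",np.hypot(*P.mean(0)))
E
python3 -c "
from h import *
ang((224.5,152.5),(227.5,168.75)); track()"
```

```text
[[560.4 -17.6 132. ]
 [592.4  14.9 132. ]] world deg 45.425944782394126
n 50 angle of centroid 109.39533004114158 r 11.903291572824392
```

Pointer is now at 45.4°, so one click is done. Next click.

```bash
echo '[[0, 0, 0.105, -2.6, 1.65, 0, 0], [0, 0, 0.105, -2.6, 1.65, 0, 0], [0, 0, 0.105, -2.6, 1.65, 0, 0], [0, 0, 0.1, -2.5, 1.6, 0, 0], [0, 0, 0, 0, 0, 0, 0]]' | python3 steer.py >/dev/null
python3 -c "
from h import *
rel()"
echo '[[0, 0, 0.1, -2.5, 1.6, 0, 0], [0, 0, 0, 0, 0, 0, 0], [0, 0, 0, 0, 0, 0, 0], [0, 0, 0, 0, 0, 0, 0]]' | python3 steer.py >/dev/null
python3 -c "
from h import *
rel()
g=optics.grab_frame('scene')[:,:,::-1]
cv2.imwrite('pics/c2.png',cv2.resize(g[130:200,180:260],(640,560),interpolation=2))"
```

```text
t 6.48 pos [570.9   5.4 137.3] rot [-180.    -0.   120.4] rel dial, tool axes [17.3 24.5] F [-0.  -0.  -0.9] open 0.0
t 6.82 pos [573.5   3.9 137.4] rot [180.    0.  115.1] rel dial, tool axes [17.1 24.6] F [0.1 0.2 0.3] open 0.0
```

View pics/c2.png

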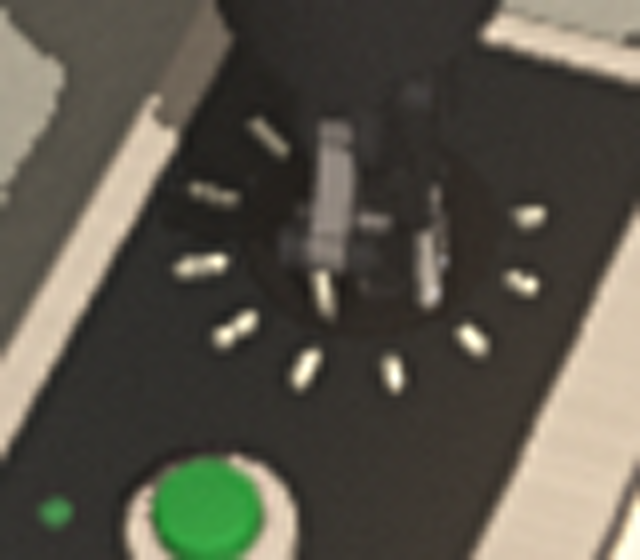

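Run:
```python
from h import *
c=optics.camera_params("scene"); ang((219.75,164),(221,169.5))
for d in(44.5,14.5,-15.5):
    u=np.array([np.cos(np.radians(d)),np.sin(np.radians(d))])
    P=np.array([[*(DC+k*u),132.] for k in(5,20,33)])
    q,_=cv2.projectPoints(P,c["rvec"],c["tvec"],np.array([[c["fx"],0,c["cx"]],[0,c["fy"],c["cy"]],[0,0,1]]),None)
    print(d,((q[:,0]-[180,130])*8).round())
```

```text
[[591.6  -6.9 132. ]
 [601.9   4.5 132. ]] world deg 47.71058656487262
44.5 [[350. 183.]
 [357. 225.]
 [363. 262.]]
14.5 [[340. 182.]
 [319. 223.]
 [301. 258.]]
-15.5 [[333. 178.]
 [290. 206.]
 [252. 230.]]
```

The white line, including its stretch down the end of the bar, sits at click 4 with no force on the tool. Two clicks are done. Next is the third.

```bash
echo '[[0, 0, 0.105, -2.6, 1.65, 0, 0], [0, 0, 0.105, -2.6, 1.65, 0, 0], [0, 0, 0.105, -2.6, 1.65, 0, 0], [0, 0, 0.1, -2.5, 1.6, 0, 0], [0, 0, 0, 0, 0, 0, 0]]' | python3 steer.py >/dev/null
python3 -c "
from h import *
rel()"
echo '[[0, 0, 0.1, -2.5, 1.6, 0, 0], [0, 0, 0, 0, 0, 0, 0], [0, 0, 0, 0, 0, 0, 0], [0, 0, 0, 0, 0, 0, 0]]' | python3 steer.py >/dev/null
python3 -c "
from h import *
rel()
g=optics.grab_frame('scene')[:,:,::-1]
cv2.imwrite('pics/c3.png',cv2.resize(g[130:200,180:260],(640,560),interpolation=2))"
```

```text
t 7.28 pos [582.8  -4.3 137.3] rot [180.   0.  91.] rel dial, tool axes [17.3 24.5] F [-0.3  0.2 -0.4] open -0.0
t 7.62 pos [584.1  -6.5 137.3] rot [180.    0.   85.6] rel dial, tool axes [17.4 24.3] F [-0.2  1.5 -0. ] open -0.0
```

View pics/c3.png

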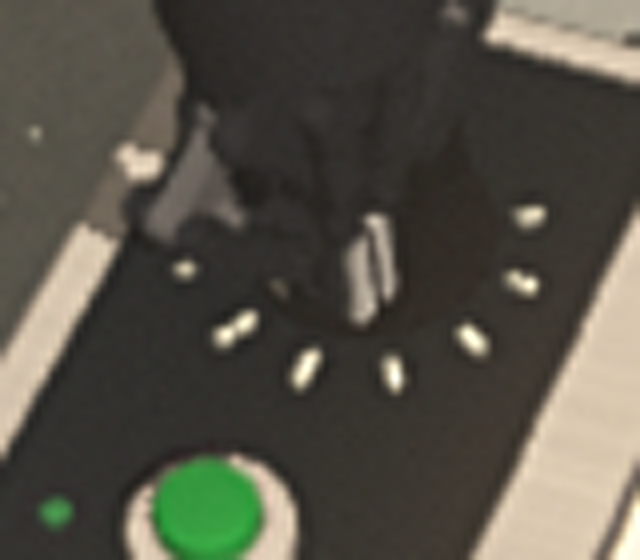

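The end stripe is at (280, 290), which matches click 5. Pushing the fourth click, then backing off.

```bash
echo '[[0, 0, 0.105, -2.6, 1.65, 0, 0], [0, 0, 0.105, -2.6, 1.65, 0, 0], [0, 0, 0.105, -2.6, 1.65, 0, 0], [0, 0, 0.1, -2.5, 1.6, 0, 0], [0, 0, 0, 0, 0, 0, 0]]' | python3 steer.py >/dev/null
python3 -c "
from h import *
rel()"
echo '[[0, 0, 0.09, -2.2, 1.4, 0, 0], [0, 0, 0, 0, 0, 0, 0], [0, 0, 0, 0, 0, 0, 0], [0, 0, 0, 0, 0, 0, 0]]' | python3 steer.py >/dev/null
python3 -c "
from h import *
rel()"
echo '[[0, 0, 0, 4, 0, 0, 0], [0, 0, 0, 4, 0, 0, 0], [0, 0, 0, 0, 0, -20, 0], [0, 0, 0, 0, 0, -30, 0], [0, 0, 0, 0, 0, -30, 0]]' | python3 steer.py >/dev/null
echo '[[0, 0, 0, 30, 0, -30, 0], [0, 0, 0, 40, 0, 0, 0], [0, 0, 0, 40, 0, 0, 0], [0, 0, 0, 0, 0, 0, 0], [0, 0, 0, 0, 0, 0, 0]]' | python3 steer.py >/dev/null
python3 -c "
from h import *
rel(); to(662,9)
a=optics.grab_frame('wrist')[:,:,::-1]
b=optics.grab_frame('scene')[:,:,::-1]; cv2.imwrite('pics/c4s.png',b)
cv2.imwrite('pics/c4w.png',a)
b=cv2.resize(b[120:220,170:270],(390,390),interpolation=2); a=cv2.resize(a,(400,300))
o=np.zeros((390,800,3),np.uint8); o[:300,:400]=a; o[:,410:]=b; cv2.imwrite('pics/c4.png',o)"
```

```text
t 8.08 pos [588.1 -18.2 137.3] rot [180.   -0.   61.5] rel dial, tool axes [17.5 24.2] F [-0.4  0.8 -0.4] open 0.0
t 8.42 pos [588.3 -20.5 137.3] rot [180.   -0.   56.7] rel dial, tool axes [17.6 24. ] F [ 0.3 -0.1  0.4] open -0.0
t 9.25 pos [654.   79.5 246.5] rot [180.   -0.   56.6] rel dial, tool axes [137.2  24. ] F [-0.6 -0.1 -0.3] open -0.0
tool delta [-54.4  45.4   0. ]
```

View pics/c4.png

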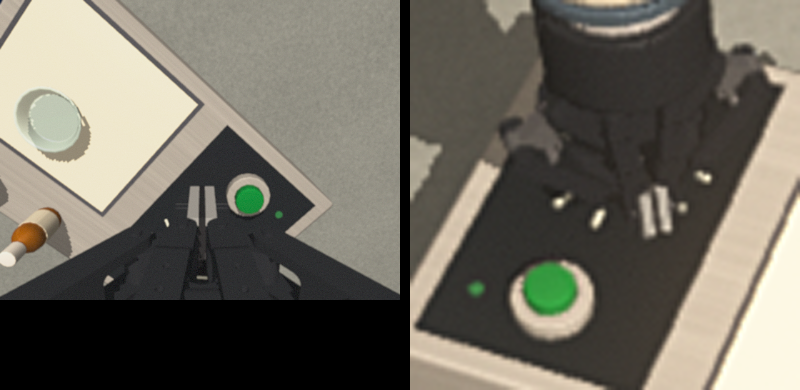

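The gripper hides the dial here. I'll move so the wrist camera can see it, then measure the white line with code.

```bash
python3 -c "
from h import *
print('btn',ray(optics.camera_params('wrist'),[(348.6,278.6)],120))"
echo '[[0, 0, 0, -26, -22, 0, 0], [0, 0, 0, -26, -22, 0, 0], [0, 0, 0, -26, -22, 0, 0], [0, 0, 0, -26, -22, 0, 0], [0, 0, 0, 0, 0, 0, 0]]' | python3 steer.py >/dev/null
echo '[[0, 0, 0, 0, 0, 0, 0], [0, 0, 0, 0, 0, 0, 0]]' | python3 steer.py >/dev/null
python3 - <<'E'
from h import *
rel()
c=optics.camera_params('wrist'); g=optics.grab_frame('wrist'); cv2.imwrite('pics/w5.png',g[:,:,::-1])
K=np.array([[c["fx"],0,c["cx"]],[0,c["fy"],c["cy"]],[0,0,1]])
# top-plane rectified patch around axis at z=132: brightness along rays r 8..28
V=[]
for d in range(-180,180,5):
    a=np.radians(d); P=np.array([[*(DC+[1.0,0]+k*np.array([np.cos(a),np.sin(a)])),132.] for k in range(10,30,2)])
    q,_=cv2.projectPoints(P,c["rvec"],c["tvec"],K,None); q=q[:,0].astype(np.float32)
    v=cv2.remap(g.min(2).astype(np.float32),q[:,0][:,None],q[:,1][:,None],1).ravel(); V.append((d,v.mean().round(0),v.min().round(0),(q[-1]).round(0)))
for v in sorted(V,key=lambda v:-v[1])[:8]: print(v)
n,l,s,ce=cv2.connectedComponentsWithStats((g.min(2)>110).astype(np.uint8))
for i in range(1,n):
    if 8<s[i,4]<600: print(s[i],ce[i].round(1),(ray(c,ce[i],132)[0,:2]-DC).round(1),(ray(c,ce[i],100)[0,:2]-DC).round(1))
E
```

```text
btn [[663.22585217   6.07074666 120.        ]]
t 9.93 pos [522.7  38.7 247.3] rot [179.9  -0.   56.4] rel dial, tool axes [ 30.7 -63.4] F [ 0.3 -0.1 -0.4] open -0.0
(-40, np.float32(207.0), np.float32(202.0), array([417., 259.], dtype=float32))
(-45, np.float32(163.0), np.float32(100.0), array([416., 263.], dtype=float32))
(-35, np.float32(116.0), np.float32(58.0), array([417., 256.], dtype=float32))
(-115, np.float32(77.0), np.float32(23.0), array([379., 291.], dtype=float32))
(-50, np.float32(74.0), np.float32(28.0), array([414., 266.], dtype=float32))
(-70, np.float32(54.0), np.float32(19.0), array([407., 277.], dtype=float32))
(-30, np.float32(49.0), np.float32(33.0), array([417., 253.], dtype=float32))
(-120, np.float32(46.0), np.float32(9.0), array([376., 292.], dtype=float32))
[378 173   8  15  72] [381.7 179.6] [29.9 44.1] [33.1 33.5]
[345 176   8  13  67] [348.2 182. ] [11.2 54.7] [11.9 45.5]
[404 188  14  13  81] [410.3 194.2] [40.6 25.3] [45.3 12.2]
[315 195  11  11  60] [320.2 200. ] [-10.2  54.4] [-12.3  45.2]
[149 210   7   7  25] [151.9 212.4] [-107.1  108.7] [-122.3  106.8]
[418 216  18   9  87] [426.8 220.2] [41.4  3.5] [ 46.2 -12.6]
[301 225  11   6  50] [305.8 227.5] [-28.3  43.6] [-32.8  32.9]
[421 248  14   7  68] [427.2 251.5] [ 31.2 -16.8] [ 34.7 -35.6]
[375 254  49   9 280] [399.3 258. ] [ 13.1 -10.5] [ 14.1 -28.5]
[403 273  13  12  54] [409.6 279.3] [ 11.4 -28.8] [ 12.2 -49.2]
[376 286   9  18  85] [379.9 294.3] [-11.7 -27.5] [-14.  -47.8]
[275 364  14  32 293] [281.8 377.3] [-108.6  -48.2] [-124.   -71.2]
[146 371  28  28 276] [160.1 384.1] [-189.7   -1.8] [-216.1  -18.6]
[392 371  28  28 273] [405.  384.3] [ -33.6 -105.8] [ -38.9 -136.6]
```

The white line is at about -42° (expected -45.5°), so all four clicks are done. Now the button.

```bash
echo '[[0, 0, 0, 13, 34, 0, 0], [0, 0, 0, 13, 34, 0, 0], [0, 0, 0, 13, 34, 0, 0], [0, 0, 0, 12, 32, 0, 0], [0, 0, 0, 0, 0, 0, 0]]' | python3 steer.py >/dev/null
echo '[[0, 0, 0, 0, 0, 30, 0], [0, 0, 0, 0, 0, 30, 0], [0, 0, 0, 0, 0, 20, 0], [0, 0, 0, 0, 0, 0, 0]]' | python3 steer.py >/dev/null
python3 -c "
from h import *
rel();to(662.5,7.5)"
```

```text
t 10.73 pos [660.    7.6 161.5] rot [-179.6    0.2   56.4] rel dial, tool axes [80.8 68.2] F [-1.9  0.5 -0.2] open -0.0
tool delta [1.3 2.2 0. ]
```

```bash
echo '[[0, 0, 0, 0, 0, 5, 0], [0, 0, 0, 0, 0, 5, 0], [0, 0, 0, 0, 0, 3, 0], [0, 0, 0, 0, 0, 0, 0], [0, 0, 0, 0, 0, 0, 0]]' | python3 steer.py | sed -n '2p;4p'
python3 -c "
from h import *
rel();to(662.5,7.5)"
echo '[[0, 0, 0, 0, 0, 3, 0], [0, 0, 0, 0, 0, 0, 0], [0, 0, 0, 0, 0, 0, 0]]' | python3 steer.py | sed -n '2p;4p'
echo '[[0, 0, 0, 0, 0, 2, 0], [0, 0, 0, 0, 0, 0, 0], [0, 0, 0, 0, 0, 0, 0]]' | python3 steer.py | sed -n '2p;4p'
```

```text
eef_pos: [662.8, 7.7, 154.7]
contact_force: [0.7, -0.5, -0.3]
t 11.15 pos [662.8   7.7 154.7] rot [179.9  -0.   56.4] rel dial, tool axes [82.4 70.4] F [ 0.7 -0.5 -0.3] open 0.0
tool delta [-0.3 -0.1  0. ]
eef_pos: [662.3, 7.7, 150.9]
contact_force: [-1.0, -0.0, 0.9]
eef_pos: [662.2, 7.6, 148.6]
contact_force: [0.0, 0.2, -0.7]
```

```bash
echo '[[0, 0, 0, 0, 0, 3, 0], [0, 0, 0, 0, 0, 2, 0], [0, 0, 0, 0, 0, 0, 0], [0, 0, 0, 0, 0, 0, 0]]' | python3 steer.py | sed -n '2p;4p'
echo '[[0, 0, 0, 0, 0, 2, 0], [0, 0, 0, 0, 0, 0, 0], [0, 0, 0, 0, 0, 0, 0]]' | python3 steer.py | sed -n '2p;4p'
echo '[[0, 0, 0, 0, 0, 2, 0], [0, 0, 0, 0, 0, 0, 0], [0, 0, 0, 0, 0, 0, 0]]' | python3 steer.py | sed -n '2p;4p'
```

```text
eef_pos: [662.3, 7.7, 143.7]
contact_force: [-0.0, -0.4, 2.1]
eef_pos: [662.4, 7.7, 141.8]
contact_force: [-0.6, -0.8, 1.9]
eef_pos: [662.4, 7.7, 139.9]
contact_force: [0.2, -0.4, 2.9]
```

```bash
echo '[[0, 0, 0, 0, 0, 1.5, 0], [0, 0, 0, 0, 0, 0, 0], [0, 0, 0, 0, 0, 0, 0]]' | python3 steer.py | sed -n '2p;4p'
echo '[[0, 0, 0, 0, 0, 1, 0], [0, 0, 0, 0, 0, 0, 0], [0, 0, 0, 0, 0, 0, 0]]' | python3 steer.py | sed -n '2p;4p'
echo '[[0, 0, 0, 0, 0, 1, 0], [0, 0, 0, 0, 0, 0, 0], [0, 0, 0, 0, 0, 0, 0]]' | python3 steer.py | sed -n '2p;4p'
```

```text
eef_pos: [662.4, 7.6, 138.4]
contact_force: [-0.9, 0.6, 4.1]
eef_pos: [662.4, 7.7, 138.0]
contact_force: [-2.6, -0.6, 9.9]
eef_pos: [662.5, 7.7, 137.9]
contact_force: [-5.7, -0.5, 17.4]
```

The force rose sharply at about 138 mm after roughly 6 mm of travel, so the button bottomed out. Retracting.

```bash
echo '[[0, 0, 0, 0, 0, -5, 0], [0, 0, 0, 0, 0, -15, 0], [0, 0, 0, 0, 0, -30, 0], [0, 0, 0, 0, 0, -35, 0], [0, 0, 0, 0, 0, -30, 0]]' | python3 steer.py >/dev/null
echo '[[0, 0, 0, -35, -20, 0, 0], [0, 0, 0, -35, -20, 0, 0], [0, 0, 0, 0, -34, 0, 0], [0, 0, 0, 0, -34, 0, 0], [0, 0, 0, 0, -20, 0, 0]]' | python3 steer.py >/dev/null
echo '[[0, 0, 0, 0, 0, 0, 0], [0, 0, 0, 0, 0, 0, 0], [0, 0, 0, 0, 0, 0, 0]]' | python3 steer.py >/dev/null
python3 - <<'E'
from h import *
rel()
c=optics.camera_params('wrist'); g=optics.grab_frame('wrist')
K=np.array([[c["fx"],0,c["cx"]],[0,c["fy"],c["cy"]],[0,0,1]])
V=[]
for d in range(-180,180,5):
    a=np.radians(d); P=np.array([[*(DC+[1.0,0]+k*np.array([np.cos(a),np.sin(a)])),132.] for k in range(10,30,2)])
    q,_=cv2.projectPoints(P,c["rvec"],c["tvec"],K,None); q=q[:,0].astype(np.float32)
    v=cv2.remap(g.min(2).astype(np.float32),q[:,0][:,None],q[:,1][:,None],1).ravel(); V.append((d,v.mean().round(0),v.min().round(0)))
for v in sorted(V,key=lambda v:-v[1])[:4]: print(v)
E
```

```text
t 14.32 pos [517.5  20.  251.3] rot [180.   -0.   56.4] rel dial, tool axes [ 12.3 -57.4] F [ 0.5 -0.8 -0.2] open -0.0
(-40, np.float32(209.0), np.float32(205.0))
(-45, np.float32(155.0), np.float32(89.0))
(-35, np.float32(124.0), np.float32(69.0))
(-50, np.float32(66.0), np.float32(23.0))
```

The dial hasn't moved, and the arm is clear of everything.

```bash
python3 -c "
from rig import r, optics, status
print(r.sign_off())"
```

```text
the job is handed in; nothing more can be done
None
```

I turned the dial four clicks clockwise (click 2 to click 6), pressed the green start button to its stop, let it go, and handed the job in. The final wrist image showed the dial still at click 6; I did not re-measure the button or the dish, cup, bottle and tray at the end, and `sign_off` returned no verdict.

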